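# Free the jammed capacitor and stand it on the test plate

## Task

A flanged capacitor can has jammed, leaning, in a corner of the component tray, with a copper bus bar lying across the tray over its foot. Lift the bar off and lay it flat, wholly on the rubber mat, then take the can out and stand it upright on its flange, wholly on the round steel plate, and after that push the tray's gate shut. Set things down rather than dropping them, and leave the glass neon lamp and everything else where it is.

Things in the scene. Friction and masses are not known exactly. Their poses are not given: they have to be found in the camera images.
- tray: Fixed open grey metal tray, outside 180 x 180 mm, walls 5 mm thick, rims 50 mm above the bench, floor 4 mm thick. Origin: centre of its underside; z up. Can and neon lean on its +y wall; its -y wall has the gateway (120 mm wide, sill 14 mm high). A low rib (4 mm wide, top 8 mm above the bench) runs along the floor 33 mm from the +y wall's inner face.
- gate (a joint): Angle of the steel gate in the tray's -y wall: 0 = shut (panel along the tray's x axis), positive = swung open, outwards (at most 1.5). Vertical hinge at the tray's +x end of the gateway. Panel 118 mm long, 3 mm thick, at heights 6 to 48 mm; light friction (0.03 N m), it stays where it is left, no latch.
- gate_hinge (a point): Point on the gate's hinge axis, 27 mm above the bench (in the tray frame x = +62, y = -94.5 mm); the panel's mid-plane passes through it.
- gate_edge (a point): Middle of the gate's free edge, 120 mm from the hinge axis, 27 mm above the bench; the panel runs from the hinge to here.
- can: Aluminium capacitor can 32 mm in diameter, steel flange (50 mm diameter, 6 mm thick) at its foot, 103 mm tall plus 4 mm terminals, 0.2 kg. Origin: centre of the flange's underside; z from foot to top. Starts flange on the tray floor by the rib, near or far corner, leaning 35 deg on the +y rim, top past it. Bar gone, it comes straight up; pulled along its axis the flange meets the +y wall.
- bar: Copper bus bar 220 x 20 x 10 mm with two rivets, about 0.35 kg, lying flat across the tray on its -x and +x rims, just beside the leaning can. Origin: centre of its underside; x along its length, z up.
- bar_end_a (a point): Centre of the bar's +x end face, at mid thickness.
- bar_end_b (a point): Centre of the bar's -x end face, at mid thickness.
- mat: Black rubber mat fixed on the bench, 290 mm along its x, 150 mm along its y, 3 mm thick. Origin: centre of its underside. It and the plate may be in either of two places to the robot's right.
- plate: Bare round steel test plate fixed on the bench, 100 mm in diameter, 8 mm thick. Origin: centre of its underside.
- neon: Bystander: clear glass neon lamp, 25 mm in diameter and 73 mm tall, with a dark metal base flange 40 mm in diameter, leaning about 37 degrees on the same wall rim in the other corner. Origin: centre of its base's underside, z to its top.
- housing: Bystander: white nylon connector housing, 45 x 38 x 22 mm, on the tray floor. Origin: centre of its underside.
- trimmer: Bystander: green plastic trimmer tool, 110 mm long, 10 mm high, on the tray floor along the tray's x. Origin: on its underside, 55 mm from either end.
- transformer: Bystander: small open transformer, 70 x 45 x 44 mm, on the bench. Origin: centre of its underside.
- heatsink: Bystander: finned aluminium heat sink 60 x 60 x 32 mm on the bench. Origin: centre of its underside.
- reel: Bystander: empty grey plastic reel, 60 mm in diameter, 42 mm high, standing on the bench. Origin: centre of its underside.
- driver: Bystander: screwdriver lying on the bench. Origin: on its underside, near the middle.
Mind the look-alikes: they are no part of the job. There is more than one size of the bar; the job needs the middle-sized.

How it is judged:
On the way, in this order (a step that is already met when the one before it is completed fails the run):
1. the bar lies flat and still, wholly on the mat (x of bar_end_a in the frame of mat between -0.143 and 0.143 m and y of bar_end_a in the frame of mat between -0.067 and 0.067 m and z of bar_end_a in the frame of mat between 0.004 and 0.012 m and x of bar_end_b in the frame of mat between -0.143 and 0.143 m and y of bar_end_b in the frame of mat between -0.067 and 0.067 m and z of bar_end_b in the frame of mat between 0.004 and 0.012 m and linear speed of bar below 0.03 m/s), for 0.2 s.
2. the can is lifted clear of the tray's rims (height (world z) of can above 0.06 m), for 0.1 s.
3. the can stands upright, wholly on the plate (horizontal distance between can and plate below 0.025 m and z of can in the frame of plate between 0.005 and 0.011 m and angle between can's own z axis and vertical below 0.06 rad and linear speed of can below 0.03 m/s), for 0.2 s.
4. the gate is shut (value of joint gate below 0.08 rad), for 0.2 s.
At the end, for the whole second after the job is handed in: The bar lies flat and still with both ends on the mat (end centres within 143 mm of its centre along and 67 mm across); the can stands still on the plate with its foot within 25 mm of the plate's centre and its axis within 0.06 rad of vertical; the gate is within 0.08 rad of shut (all of step 1 and all of step 3 and value of joint gate below 0.08 rad); the robot touches nothing.
It fails at once if the bar is dropped (falls free faster than 0.5 m/s) (linear speed of bar above 0.5 m/s and contact force between bar and the fingers below 0.05 N).
It fails at once if the can is dropped (falls free faster than 0.5 m/s) (linear speed of can above 0.5 m/s and contact force between can and the fingers below 0.05 N).
It fails at once if the neon lamp or another bystander is shifted by more than 20 mm (lamp), 25 mm (others in the tray) or 30 mm (on the bench) (distance of neon from where it was at the start of the episode above 0.02 m or distance of any of housing, trimmer from where it was at the start of the episode above 0.025 m or distance of any of transformer, heatsink, reel, driver from where it was at the start of the episode above 0.03 m).
It also fails if it takes over 72 s, if anything falls off the work surface, if the arm or the gripper's body presses on something with over 40 N, if the wrist force passes 120 N, or if a joint passes its speed limit or range.

## Robot

A 6-joint arm with a two-finger parallel gripper is mounted at the origin on the work surface. World frame = base frame: x ahead of the robot, y to its left, z up, the work surface at z = 0. Lengths are in m, angles in rad, forces in N, time in s.
With the tool pointing down it reaches from about 0.35 to 0.775 m from the base axis. Payload 5.5 kg.
Tool frame: the origin (TCP) lies midway between the tips of the shut fingers; the grasp point (between the pads) lies grasp_offset behind it (grasp_offset is the distance from the TCP to the grasp point, in m); z points along the fingers, y is the line along which they close (so a half turn about z gives the same grasp; the last joint's range is limited). The gripper opens to 85 mm and grips with 20 to 120 N. Pads are 22 mm wide; open, the fingers measure 114 mm over their backs; the gripper's body (76 mm by 85 mm) begins 54 mm behind the grasp point. The pads swing forward as they close: fully open they stand 13 mm farther back than shut.
Start: joints at [-1.256, 0.313, 0.046, 1.304, 0, 1.431], TCP at [0.253, -0.517, 0.231] pointing down, gripper open.
Joint ranges: [-2.76, 2.76], [-0.86, 1.69], [-1.03, 1.26], [-2.2, 2.34], [-1.47, 1.5], [-3.14, 3.14]. Speed limits (rad/s): [2.57, 2.57, 3.14, 3.14, 3.14, 3.14].

## Interface

Orientations are given as a unit quaternion [w, x, y, z].
In Python, from workcell import * gives the robot as it stands.
- The arm moves only by the tool step_arm, never from a script. Its argument "deltas" is a list of rows, each a list of 7 numbers: the shift along the world's x, y, z in mm, then the turn, a rotation vector about the world's x, y, z in degrees, then the gripper's target within -1 to 1 (fully open at 1, half-way at 0, shut at -1). A call has 1 to 5 rows; each row shifts and turns the commanded pose from where the row before left it; what a row does not reach is not made up. A row lasts 1/10 s, in which the tool goes at most 50 mm and 8.59 degrees, less where a joint would pass 70% of its speed; a pose out of reach is approached as far as the arm can. A call is refused whole if a number of a shift passes 50 or a number of a turn 8.59, either way. A call with a gripper value outside its range is refused whole. The fingers move at their own pace and stop on an object; "newtons" is the grip in N (left out, the last holds). Time passes only in rows, so rows that do not move let the fingers close. It gives the time, the measured TCP pose, the force, the opening and the grip force at its end, in the units of the state.
- get_state(): the state, without advancing time (a new reading comes with each control period).
- read_camera(name): name is "side" or "top" or "wrist"; returns a dict with "image" (400x640x3 uint8, red, green, blue), "z_map" (400x640 float32, m along the optical axis (not along the pixel's ray), 0 where there is no reading), "K" (3x3 intrinsics, pixels), "dist_coeffs" ([k1, k2, p1, p2, k3] as OpenCV has them; the pictures are not rectified), "world_from_camera" (4x4, takes a point from camera to world coordinates). Camera axes: x right, y down, z forward; pixel columns grow to the right and rows downward; lengths in m; the calibration is good to about 2 mm. A picture is of the moment at which its call begins.
- hand_in(): hands the job in; it is judged then, once.
The state is a dict: "clock": time; "joint_pos": joint angles; "qvel": joint speeds; "tau": joint torques, N m; "tcp_pos": TCP position; "orientation": TCP orientation; "wrist_force": force on the tool from outside, world axes, zero at the start; "ft_torque": the same for the moment, N m; "finger_gap": finger opening in m; "grip_force": force on a finger pad.
Only numpy, scipy, OpenCV 4.12 (cv2) and the standard library are available. Lean on these libraries where they do the work, as an engineer would, in place of code of your own. Each camera call takes 0.05 s, during which the arm holds its last target. There are 200 camera calls.

## Working session

There is one attempt and no reset: what is moved stays moved. The work goes in short steps, Python scripts to look and compute and a tool call to move; the robot and the scene stay as the last step left them, time stands still between calls to the robot, and variables do not carry over. Pictures are saved under pics/ and viewed, at most 10 in all, crops included, and the job is handed in when it is done.

Besides the shell and the picture viewer there is one more tool, called after ">>>" by a JSON object that holds its "op" and its "data", one argument or row to a line. step_arm: Moves the arm, as the interface text tells. Its arguments: {"type":"object","properties":{"deltas":{"type":"array","items":{"type":"array","items":{"type":"number"}}},"newtons":{"type":"number"}},"required":["deltas"]}

```bash
mkdir -p pics; cat > h.py <<'E'
from workcell import *
import numpy as np, cv2
def cap(n):
    c=read_camera(n); np.savez(''+n+'.npz',**{k:np.asarray(v) for k,v in c.items()}); return c
def load(n): return dict(np.load(''+n+'.npz'))
def rays(c,uv):
    p=cv2.undistortPoints(np.array(uv,float).reshape(-1,1,2),c['K'],c['dist_coeffs']).reshape(-1,2)
    return np.c_[p,np.ones(len(p))]
def plane(c,uv,z):
    r=rays(c,uv)@c['world_from_camera'][:3,:3].T; o=c['world_from_camera'][:3,3]
    return o+r*((z-o[2])/r[:,2])[:,None]
def cloud(c):
    h,w=c['z_map'].shape; v,u=np.mgrid[:h,:w]
    r=rays(c,np.c_[u.ravel(),v.ravel()])*c['z_map'].reshape(-1,1)
    P=r@c['world_from_camera'][:3,:3].T+c['world_from_camera'][:3,3]
    P[c['z_map'].ravel()==0]=np.nan
    return P.reshape(h,w,3)
E
python3 - <<'E'
from h import *
for n in('top','side'):
    c=cap(n); cv2.imwrite(f'pics/{n}0.png',c['image'][:,:,::-1]); print(n,c['world_from_camera'].round(3).tolist())
s=get_state(); print(s['clock'],s['tcp_pos'],s['orientation'],s['finger_gap'], {k:v for k,v in s.items() if 'off' in k})
import workcell; print([x for x in dir(workcell) if x[0]!='_'], getattr(workcell,'grasp_offset',None))
E
```

```text
top [[0.014, -0.995, 0.096, 0.415], [-1.0, -0.012, 0.016, 0.038], [-0.015, -0.096, -0.995, 1.048], [0.0, 0.0, 0.0, 1.0]]
side [[-0.907, -0.237, 0.347, 0.019], [-0.42, 0.508, -0.752, 1.141], [0.002, -0.828, -0.561, 0.864], [0.0, 0.0, 0.0, 1.0]]
0.1 [ 0.25244164 -0.51612223  0.23049767] [-8.11456681e-04  9.74250723e-01  2.25465884e-01 -7.35161506e-05] 0.08533061021282194 {}
['MotionError', 'get_state', 'grasp_offset', 'hand_in', 'read_camera'] 0.0187
```

View pics/top0.png

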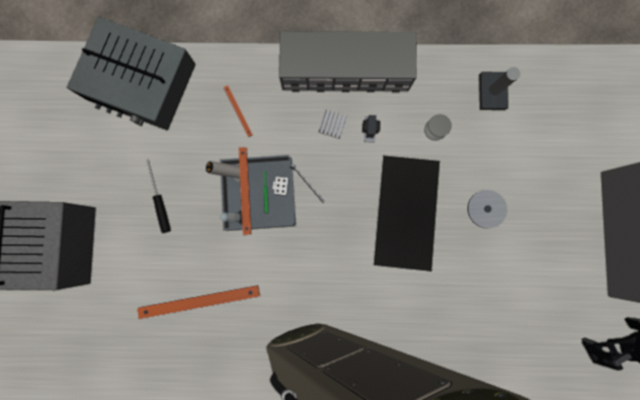

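View pics/side0.png

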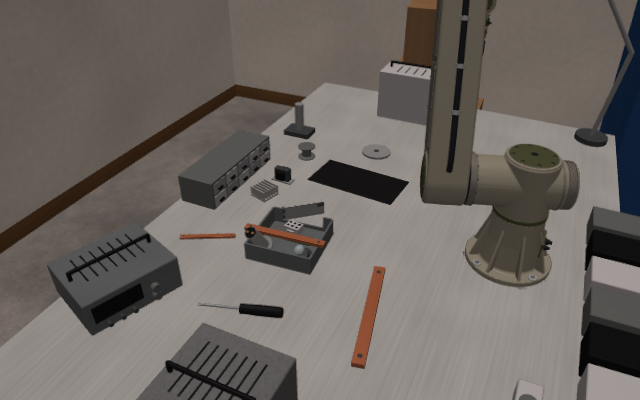

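The top view shows three bars: a short one at (238,110), one across the tray at (245,190), and a long one at (199,302). The one across the tray is the middle size and lies over the can's foot, so it fits. The can is in the tray's upper-left corner, top at (210,168); the neon is at (230,218); the mat is at (407,213); the plate is at (487,209); the open gate runs from (291,166) to (323,201).

```bash
python3 - <<'E'
from h import *
c=load('top'); im=c['image'];P=cloud(c)
crop=im[135:250,190:335][:,:,::-1]; cv2.imwrite('pics/crop0.png',cv2.resize(crop,None,fx=5,fy=5,interpolation=cv2.INTER_CUBIC))
hsv=cv2.cvtColor(im,cv2.COLOR_RGB2HSV)
m=cv2.inRange(hsv,(0,120,60),(15,255,255))
def rect(m,z,a=40):
    cs,_=cv2.findContours(m,cv2.RETR_EXTERNAL,cv2.CHAIN_APPROX_NONE)
    for k in cs:
        if cv2.contourArea(k)<a: continue
        W=plane(c,k.reshape(-1,2),z)[:,:2].astype(np.float32)*1000
        r=cv2.minAreaRect(W); u=k.reshape(-1,2).mean(0).round()
        print(u,'c',np.round(r[0],1),'wh',np.round(r[1],1),'ang',round(r[2],1))
print('bars z.06');rect(m,.06)
print('bars z.01');rect(m,.01)
print('mat'); mm=cv2.inRange(im,(0,0,0),(35,35,35)); mm[:, :360]=0; mm[:,:][:150]=0; mm[280:]=0; mm[:,450:]=0; rect(mm,.003,500)
# plate
reg=np.zeros(im.shape[:2],bool); reg[180:240,460:515]=1
zz=P[...,2]; print('plate z',np.nanmedian(zz[200:220,475:500]), 'mat z',np.nanmedian(zz[200:230,390:420]),'bar z',np.nanmedian(zz[170:180,243:246]),'bench',np.nanmedian(zz[260:275,300:350]))
print(im[209,487],im[209,475],im[240,460], im[209,455])
pm=((im.max(2).astype(int)<172)&reg).astype(np.uint8)*255; rect(pm,.008,200)
# tray: points with z 0.045..0.055
for lo,hi in((.044,.056),(.056,.075),(.075,.12)):
    s=(zz>lo)&(zz<hi); s[:145]=0;s[245:]=0;s[:,:200]=0;s[:,330:]=0
    print(lo,s.sum())
t=((zz>.04)).astype(np.uint8)*255; t[:145]=0;t[245:]=0;t[:,:195]=0;t[:,335:]=0
rect(t,.05,5)
E
```

```text
bars z.06
[198. 302.] c [267.2 325.9] wh [ 25.  293.8] ang 11.1
[244. 190.] c [540.6 222.6] wh [214.1  21.3] ang 4.4
[238. 111.] c [743.3 245.4] wh [142.2   8. ] ang 27.5
bars z.01
[198. 302.] c [259.7 340.5] wh [ 26.2 308.7] ang 11.1
[244. 190.] c [547. 232.] wh [225.   22.4] ang 4.4
[238. 111.] c [759.9 255.9] wh [149.4   8.4] ang 27.5
mat
[407. 213.] c [ 495.3 -191.6] wh [142.  280.9] ang 84.7
plate z 0.007660015766089989 mat z 0.0027861197276199956 bar z 0.059382402269868906 bench -0.0002619848912837064
[54 57 60] [129 132 137] [159 158 153] [160 158 152]
[487. 210.] c [ 504.5 -396.6] wh [138.1 157.2] ang 88.8
0.044 655
0.056 901
0.075 276
[260. 189.] c [551.4 173.9] wh [228.2 260.6] ang 18.6
```

View pics/crop0.png

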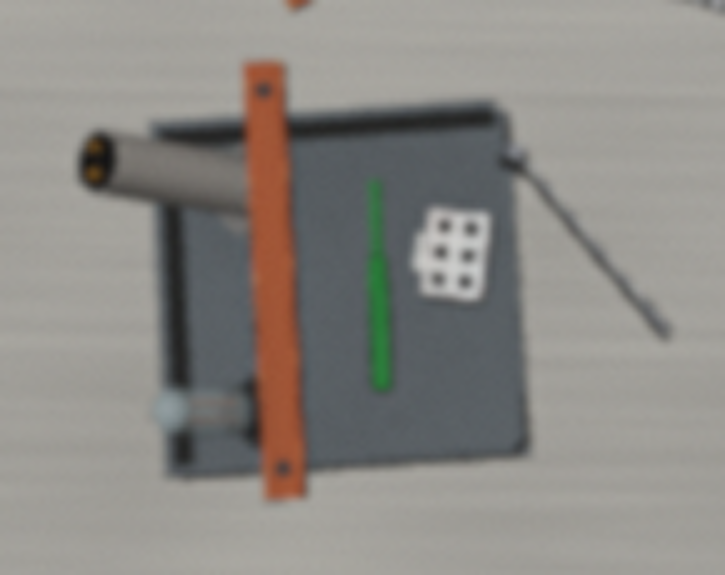

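The crop confirms it: the bar across the tray, from (243,148) to (247,235), measures about 220 mm against 140 and 310 mm for the others. The can lies beside it at the tray's +x+y corner, with its top at crop (97,160). Next I locate the tray, can, gate and plate.

```bash
python3 - <<'E'
from h import *
c=load('top');im=c['image'];P=cloud(c);s=load('side');Q=cloud(s)
cor=plane(c,[(220,159.4),(289.4,155),(295.4,225.4),(224,230.6)],.05)[:,:2]*1000
print('corners@.05',cor.round(0).tolist(),[round(np.linalg.norm(cor[i]-cor[i-1])) for i in range(4)],'ctr',cor.mean(0).round(1))
# rim pts of +y wall: depth z 46..52
def cols(P,name):
  m=(abs(P[...,2]-.05)<.004)&(P[...,0]>.4)&(P[...,0]<.68)&(P[...,1]>.05)&(P[...,1]<.33)
  X=P[m][:,:2]*1000; print(name,len(X)); return X
for P_,n in((P,'top'),(Q,'side')):
  X=cols(P_,n)
  a=np.radians(4); R=np.array([[np.cos(a),-np.sin(a)],[np.sin(a),np.cos(a)]])
  Y=X@R; print('hist y',np.histogram(Y[:,1],np.arange(0,300,5))[0].tolist()); print('hist x',np.histogram(Y[:,0],np.arange(420,700,5))[0].tolist())
# can
for P_,n in((P,'top'),(Q,'side')):
  m=(P_[...,2]>.065)&(P_[...,0]>.55)&(P_[...,0]<.68)&(P_[...,1]>.22)&(P_[...,1]<.36)
  X=P_[m]*1000; print(n,'can',len(X),X.mean(0).round(1),X.min(0).round(0),X.max(0).round(0))
  w=np.linalg.svd(X-X.mean(0))[2][0]; print('dir',(w*np.sign(w[2])).round(3))
# gate pixels: between tray & bench z>.03
m=(P[...,2]>.03)&(P[...,2]<.056)&(P[...,1]<.105)&(P[...,1]>-.05)&(P[...,0]>.44)&(P[...,0]<.68)
X=P[m]*1000; print('gate',len(X),X[X[:,1].argsort()][[0,3,-4,-1]].round(0).tolist())
# plate circle
g=im.max(2).astype(int); pm=((g<150)).astype(np.uint8); pm[:185]=0;pm[235:]=0;pm[:,:462]=0;pm[:,515:]=0
k=max(cv2.findContours(pm*255,0,1)[0],key=cv2.contourArea); W=plane(c,k.reshape(-1,2),.008)[:,:2].astype(np.float32)*1000
print('plate',cv2.minEnclosingCircle(W),cv2.boundingRect(k))
m=(Q[...,2]>.004)&(Q[...,2]<.012)&(np.hypot(Q[...,0]-.505,Q[...,1]+.397)<.08); print('side plate',m.sum(),(Q[m].min(0)+Q[m].max(0))/2 if m.sum() else 0)
E
```

```text
corners@.05 [[619.0, 288.0], [633.0, 113.0], [455.0, 94.0], [440.0, 272.0]] [180, 176, 179, 178] ctr [536.7 191.7]
top 533
hist y [0, 0, 2, 3, 3, 4, 4, 3, 4, 3, 3, 4, 15, 33, 8, 8, 9, 9, 10, 8, 8, 8, 8, 8, 10, 9, 8, 8, 8, 8, 8, 10, 9, 9, 26, 0, 0, 0, 0, 13, 31, 27, 21, 10, 10, 8, 10, 48, 77, 0, 0, 0, 0, 0, 0, 0, 0, 0, 0]
hist x [0, 0, 0, 0, 0, 0, 0, 12, 113, 17, 9, 7, 13, 12, 8, 7, 6, 6, 6, 6, 6, 6, 5, 5, 4, 6, 7, 8, 6, 6, 8, 10, 6, 8, 12, 9, 8, 11, 14, 9, 5, 5, 34, 109, 1, 1, 1, 1, 0, 0, 0, 0, 0, 0, 0]
side 489
hist y [0, 0, 3, 1, 4, 2, 3, 3, 2, 4, 4, 4, 15, 27, 10, 6, 6, 8, 6, 7, 2, 6, 5, 6, 5, 9, 6, 5, 5, 8, 7, 6, 1, 0, 0, 0, 0, 7, 53, 10, 3, 9, 4, 5, 10, 9, 13, 42, 97, 41, 0, 0, 0, 0, 0, 0, 0, 0, 0]
hist x [0, 0, 0, 0, 0, 2, 3, 2, 54, 43, 12, 9, 19, 15, 8, 7, 8, 8, 5, 6, 6, 7, 7, 7, 5, 11, 9, 7, 9, 9, 5, 8, 12, 8, 9, 20, 15, 11, 13, 14, 8, 9, 9, 45, 25, 0, 0, 0, 0, 0, 0, 0, 0, 0, 0]
top can 314 [588.4 281.9  92. ] [574. 233.  65.] [605. 313. 114.]
dir [0.002 0.774 0.633]
side can 207 [587.  296.   92.8] [576. 265.  65.] [607. 313. 112.]
dir [0.378 0.487 0.788]
gate 125 [[516.0, 26.0, 35.0], [520.0, 26.0, 47.0], [456.0, 103.0, 49.0], [602.0, 104.0, 35.0]]
plate ((505.5733337402344, -394.80181884765625), 52.36106491088867) (466, 190, 42, 39)
side plate 315 [ 0.50838254 -0.39602941  0.0079559 ]
```

>>> {"op": "step_arm", "data": {
  "deltas": [
    [15,39,0,0,0,8.35,0],
    [15,39,0,0,0,8.35,0],
    [15,39,0,0,0,8.35,0],
    [15,39,0,0,0,8.35,0],
    [15,39,0,0,0,8.35,0]
  ]
}}

```text
clock: 0.6
tcp_pos: [0.3277, -0.3198, 0.2309]
orientation: [-0.0, 0.828, 0.56, 0.0]
wrist_force: [-0.1, 0.0, -0.4]
finger_gap: 0.0426
grip_force: 0.0
```

>>> {"op": "step_arm", "data": {
  "deltas": [
    [15,39,0,0,0,8.35,0],
    [15,39,0,0,0,8.35,0],
    [15,39,0,0,0,8.35,0],
    [15,39,0,0,0,8.35,0],
    [15,39,0,0,0,8.35,0]
  ]
}}

```text
clock: 1.1
tcp_pos: [0.4027, -0.1249, 0.2312]
orientation: [-0.0, 0.574, 0.819, 0.0]
wrist_force: [0.2, -0.8, -0.1]
finger_gap: 0.0429
grip_force: 0.0
```

>>> {"op": "step_arm", "data": {
  "deltas": [
    [15,39,0,0,0,8.35,0],
    [15,39,0,0,0,8.35,0],
    [15,39,0,0,0,8.35,0],
    [15,39,0,0,0,8.35,0],
    [15,39,0,0,0,8.35,0]
  ]
}}

```text
clock: 1.6
tcp_pos: [0.4776, 0.0702, 0.2311]
orientation: [-0.0, 0.245, 0.97, -0.0]
wrist_force: [0.7, -0.4, 0.2]
finger_gap: 0.0427
grip_force: 0.0
```

>>> {"op": "step_arm", "data": {
  "deltas": [
    [15,39,0,0,0,8.35,0],
    [15,39,0,0,0,8.35,0],
    [15,39,0,0,0,8.35,0],
    [15,39,0,0,0,8.35,0],
    [0,0,0,0,0,0,0]
  ]
}}

```text
clock: 2.1
tcp_pos: [0.5384, 0.2285, 0.2299]
orientation: [-0.0, -0.045, 0.999, 0.001]
wrist_force: [-0.2, 0.4, 1.3]
finger_gap: 0.0429
grip_force: 0.0
```

```bash
cat >> h.py <<'E'
from scipy.spatial.transform import Rotation as Ro
def st():
    s=get_state();q=s['orientation'];R=Ro.from_quat([q[1],q[2],q[3],q[0]]).as_matrix()
    print('t',round(float(s['clock']),2),'tcp',(np.array(s['tcp_pos'])*1000).round(1),'z',R[:,2].round(3),'yaw_x',round(float(np.degrees(np.arctan2(R[1,0],R[0,0]))),1),'yaw_y',round(float(np.degrees(np.arctan2(R[1,1],R[0,1]))),1),'gap',round(float(s['finger_gap'])*1000,1),'grip',np.round(s['grip_force'],1),'F',np.round(s['wrist_force'],1),'q',np.degrees(s['joint_pos']).round(0))
    return s,R
E
python3 - <<'E'
from h import *
st()
P=cloud(load('top'))*1000
for y0 in range(236,316,8):
  m=(P[...,2]>57)&(P[...,0]>560)&(P[...,0]<640)&(abs(P[...,1]-y0)<4)
  X=P[m]
  if len(X)>3: print(y0,len(X),'x',X[:,0].min().round(),X[:,0].max().round(),'zmax',X[:,2].max().round(1),'x@top',X[X[:,2]>X[:,2].max()-3][:,0].mean().round(1))
w=cap('wrist'); im=w['image']; Q=cloud(w)*1000
hsv=cv2.cvtColor(im,cv2.COLOR_RGB2HSV); m=cv2.inRange(hsv,(0,120,50),(15,255,255))
m&=((Q[...,2]>52)&(Q[...,2]<70)).astype(np.uint8)*255
X=Q[m>0]; print(len(X)); r=cv2.minAreaRect(X[:,:2].astype(np.float32)); print(r,np.median(X[:,2]))
cv2.imwrite('pics/w1.png',im[:,:,::-1])
E
```

```text
t 2.1 tcp [538.4 228.5 229.9] z [-0.001  0.001 -1.   ] yaw_x -174.9 yaw_y 95.1 gap 42.9 grip 0.0 F [-0.2  0.4  1.3] q [15. 19.  4. 75.  0. 10.]
236 55 x 571.0 640.0 zmax 66.3 x@top 602.8
252 25 x 581.0 601.0 zmax 69.2 x@top 591.8
260 48 x 575.0 605.0 zmax 79.7 x@top 589.8
268 57 x 575.0 604.0 zmax 92.2 x@top 592.1
276 55 x 574.0 605.0 zmax 102.3 x@top 588.0
284 55 x 575.0 605.0 zmax 113.7 x@top 585.5
292 45 x 574.0 604.0 zmax 113.0 x@top 588.3
300 38 x 575.0 605.0 zmax 109.0 x@top 588.9
308 24 x 576.0 603.0 zmax 103.3 x@top 591.8
4770
((540.6301879882812, 221.49273681640625), (218.3619384765625, 19.66264533996582), 4.59205436706543) 60.89509244269115
```

View pics/w1.png

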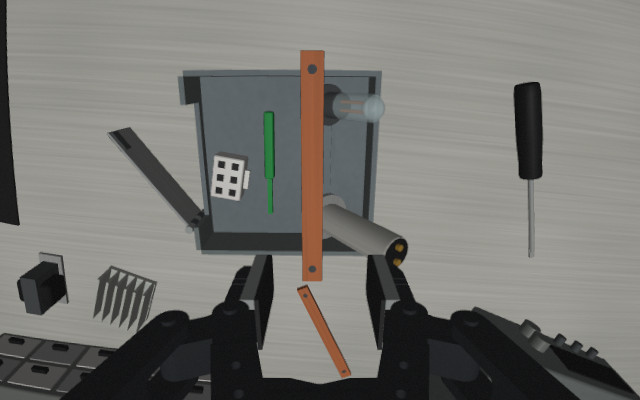

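The wrist view shows the bar from (312,52) to (312,280), with the can at (365,228) and the neon at (355,105) clear of its middle. I'll go down on the bar's centre.

>>> {"op": "step_arm", "data": {
  "deltas": [
    [2,-7,-40,0,0,-0.5,0],
    [0,0,-40,0,0,0,0],
    [0,0,-40,0,0,0,0],
    [0,0,-35,0,0,0,0],
    [0,0,-20,0,0,0,0]
  ],
  "newtons": 60
}}

```text
clock: 2.65
tcp_pos: [0.5369, 0.2155, 0.0531]
orientation: [-0.003, -0.035, 0.999, -0.001]
wrist_force: [0.0, -0.5, 0.6]
finger_gap: 0.0429
grip_force: 0.0
```

>>> {"op": "step_arm", "data": {
  "deltas": [
    [0,0,-17,0,0,0,0],
    [0,0,0,0,0,0,0],
    [0,0,0,0,0,0,-1],
    [0,0,0,0,0,0,-1],
    [0,0,0,0,0,0,-1]
  ]
}}

```text
clock: 3.15
tcp_pos: [0.5402, 0.2172, 0.0405]
orientation: [0.001, -0.036, 0.999, -0.0]
wrist_force: [-1.3, -1.3, 1.1]
finger_gap: 0.0186
grip_force: 59.1
```

>>> {"op": "step_arm", "data": {
  "deltas": [
    [0,0,0,0,0,0,-1],
    [0,0,0,0,0,0,-1],
    [0,0,10,0,0,0,-1],
    [0,0,15,0,0,0,-1],
    [0,0,25,0,0,0,-1]
  ]
}}

```text
clock: 3.65
tcp_pos: [0.5379, 0.2172, 0.0883]
orientation: [-0.002, -0.037, 0.999, -0.0]
wrist_force: [0.5, -0.2, -3.9]
finger_gap: 0.0186
grip_force: 59.0
```

The bar is held, but too deep in the fingers: the tips reach below it and would hit the mat. I'll put it back and grip nearer the tips.

>>> {"op": "step_arm", "data": {
  "deltas": [
    [0,0,-25,0,0,0,-1],
    [0,0,-15,0,0,0,-1],
    [0,0,-6,0,0,0,-1],
    [0,0,-2,0,0,0,-1],
    [0,0,0,0,0,0,-1]
  ]
}}

```text
clock: 4.15
tcp_pos: [0.5395, 0.2175, 0.0414]
orientation: [-0.0, -0.037, 0.999, 0.0]
wrist_force: [-0.4, 0.0, -2.8]
finger_gap: 0.0187
grip_force: 59.0
```

```bash
python3 -c "
from h import *
st()"
```

```text
t 4.15 tcp [539.5 217.5  41.4] z [-0.  0. -1.] yaw_x -175.8 yaw_y 94.2 gap 18.7 grip 59.0 F [-0.4  0.  -2.8] q [ 14.  26. -14.  50.   0.  10.]
```

>>> {"op": "step_arm", "data": {
  "deltas": [
    [0,0,-1,0,0,0,-1],
    [0,0,0,0,0,0,-0.1],
    [0,0,0,0,0,0,-0.1],
    [0,0,10.5,0,0,0,-0.1],
    [0,0,0,0,0,0,-0.1]
  ]
}}

```text
clock: 4.65
tcp_pos: [0.541, 0.2178, 0.0529]
orientation: [0.002, -0.037, 0.999, 0.0]
wrist_force: [-0.5, 1.1, 1.0]
finger_gap: 0.0382
grip_force: 0.0
```

>>> {"op": "step_arm", "data": {
  "deltas": [
    [0,0,0,0,0,0,-0.1],
    [0,0,0,0,0,0,-1],
    [0,0,0,0,0,0,-1],
    [0,0,0,0,0,0,-1],
    [0,0,0,0,0,0,-1]
  ],
  "newtons": 90
}}

```text
clock: 5.15
tcp_pos: [0.5396, 0.2175, 0.0513]
orientation: [0.0, -0.037, 0.999, 0.0]
wrist_force: [-1.3, -0.6, 6.0]
finger_gap: 0.0171
grip_force: 88.4
```

>>> {"op": "step_arm", "data": {
  "deltas": [
    [0,0,3,0,0,0,-1],
    [0,0,10,0,0,0,-1],
    [0,0,15,0,0,0,-1],
    [0,0,20,0,0,0,-1],
    [0,0,0,0,0,0,-1]
  ]
}}

```text
clock: 5.65
tcp_pos: [0.5414, 0.2179, 0.1014]
orientation: [0.002, -0.037, 0.999, 0.0]
wrist_force: [0.6, 0.2, -3.0]
finger_gap: 0.0171
grip_force: 88.3
```

```bash
python3 -c "
from h import *
st(); c=cap('side'); im=c['image'][160:300,200:380,::-1]; cv2.imwrite('pics/s2.png',cv2.resize(im,None,fx=3,fy=3))"
```

```text
t 5.65 tcp [541.4 217.9 101.4] z [ 0.004  0.001 -1.   ] yaw_x -175.8 yaw_y 94.2 gap 17.1 grip 88.3 F [ 0.6  0.2 -3. ] q [14. 23. -9. 58.  0. 10.]
```

View pics/s2.png

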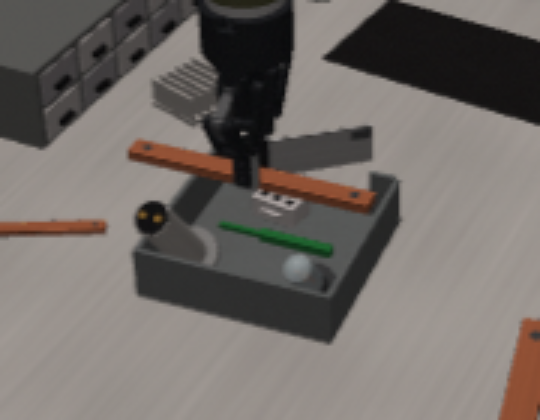

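The bar hangs level from the fingers, and the can and neon are undisturbed. Now to the mat.

>>> {"op": "step_arm", "data": {
  "deltas": [
    [-4,-25,10,0,0,-1,-1],
    [-5,-40,0,0,0,-1,-1],
    [-5,-40,0,0,0,-1,-1],
    [-5,-40,0,0,0,-1,-1],
    [-5,-40,0,0,0,-1,-1]
  ]
}}

```text
clock: 6.2
tcp_pos: [0.5143, 0.0311, 0.1076]
orientation: [-0.001, 0.007, 1.0, 0.0]
wrist_force: [0.8, 0.3, -3.0]
finger_gap: 0.0167
grip_force: 88.6
```

>>> {"op": "step_arm", "data": {
  "deltas": [
    [-5,-40,0,0,0,-1,-1],
    [-5,-40,0,0,0,-1,-1],
    [-5,-40,0,0,0,-1,-1],
    [-5,-40,0,0,0,-1,-1],
    [-2,-40,0,0,0,-1,-1]
  ]
}}

```text
clock: 6.7
tcp_pos: [0.4921, -0.1687, 0.1076]
orientation: [-0.001, 0.051, 0.999, 0.001]
wrist_force: [1.3, 1.3, -2.6]
finger_gap: 0.0168
grip_force: 88.6
```

>>> {"op": "step_arm", "data": {
  "deltas": [
    [0,-25,-30,0,0,0,-1],
    [0,0,-30,0,0,0,-1],
    [0,0,-20,0,0,0,-1],
    [0,0,-12,0,0,0,-1],
    [0,0,0,0,0,0,-1]
  ]
}}

```text
clock: 7.2
tcp_pos: [0.4916, -0.1915, 0.0144]
orientation: [-0.002, 0.051, 0.999, 0.001]
wrist_force: [-0.4, -0.1, -2.8]
finger_gap: 0.0168
grip_force: 88.8
```

```bash
python3 -c "
from h import *
st()"
```

```text
t 7.2 tcp [ 491.6 -191.5   14.4] z [-0.004  0.003 -1.   ] yaw_x 174.2 yaw_y 84.2 gap 16.8 grip 88.8 F [-0.4 -0.1 -2.8] q [-30.  23. -23.  44.   0. -24.]
```

>>> {"op": "step_arm", "data": {
  "deltas": [
    [0,0,-6,0,0,0,-1],
    [0,0,-2.5,0,0,0,-1],
    [0,0,-1.5,0,0,0,-1],
    [0,0,0,0,0,0,-1]
  ]
}}

```text
clock: 7.6
tcp_pos: [0.494, -0.1926, 0.0073]
orientation: [0.0, 0.05, 0.999, -0.0]
wrist_force: [0.2, -0.3, -2.8]
finger_gap: 0.0171
grip_force: 88.8
```

>>> {"op": "step_arm", "data": {
  "deltas": [
    [0,0,-1.5,0,0,0,-1],
    [0,0,-1,0,0,0,-1],
    [0,0,0,0,0,0,-1]
  ]
}}

```text
clock: 7.9
tcp_pos: [0.4937, -0.1926, 0.0044]
orientation: [0.0, 0.051, 0.999, -0.0]
wrist_force: [-0.2, 0.6, -2.7]
finger_gap: 0.0173
grip_force: 88.8
```

>>> {"op": "step_arm", "data": {
  "deltas": [
    [0,0,-1,0,0,0,-1],
    [0,0,0,0,0,0,-1]
  ]
}}

```text
clock: 8.1
tcp_pos: [0.4937, -0.1927, 0.0043]
orientation: [0.0, 0.051, 0.999, -0.0]
wrist_force: [-2.7, 1.1, 4.7]
finger_gap: 0.0167
grip_force: 89.9
```

>>> {"op": "step_arm", "data": {
  "deltas": [
    [0,0,0,0,0,0,-0.3],
    [0,0,0,0,0,0,-0.2],
    [0,0,10,0,0,0,-0.1],
    [0,0,40,0,0,0,0.3],
    [0,0,50,0,0,0,0.3]
  ]
}}

```text
clock: 8.6
tcp_pos: [0.4919, -0.1917, 0.103]
orientation: [-0.002, 0.051, 0.999, 0.001]
wrist_force: [1.6, -0.4, 0.2]
finger_gap: 0.0556
grip_force: 0.0
```

>>> {"op": "step_arm", "data": {
  "deltas": [
    [9,43,20,0,0,-7.65,0.3],
    [9,43,20,0,0,-7.65,0.3],
    [9,43,15,0,0,-7.65,0.3],
    [9,43,0,0,0,-7.65,0.3],
    [9,43,0,0,0,-7.65,0.3]
  ]
}}

```text
clock: 9.1
tcp_pos: [0.5395, 0.024, 0.1602]
orientation: [0.002, 0.378, 0.926, 0.0]
wrist_force: [0.6, 0.4, 0.4]
finger_gap: 0.0556
grip_force: 0.0
```

>>> {"op": "step_arm", "data": {
  "deltas": [
    [9,43,0,0,0,-7.65,0.3],
    [9,43,0,0,0,-7.65,0.3],
    [9,43,0,0,0,-7.65,0.3],
    [9,43,0,0,0,-7.65,0.3],
    [9,43,0,0,0,-7.65,0.3]
  ]
}}

```text
clock: 9.6
tcp_pos: [0.5839, 0.2393, 0.1593]
orientation: [0.0, 0.66, 0.751, 0.0]
wrist_force: [0.7, -0.4, -0.0]
finger_gap: 0.0554
grip_force: 0.0
```

>>> {"op": "step_arm", "data": {
  "deltas": [
    [6,43,0,0,0,-7.65,0.3],
    [0,0,0,0,0,0,0.3]
  ]
}}

```text
clock: 9.8
tcp_pos: [0.5898, 0.2856, 0.1586]
orientation: [-0.0, 0.706, 0.709, 0.001]
wrist_force: [-0.4, -0.5, -0.6]
finger_gap: 0.0552
grip_force: 0.0
```

```bash
python3 - <<'E'
from h import *
st()
c=cap('top'); im=c['image']
hsv=cv2.cvtColor(im,cv2.COLOR_RGB2HSV); m=cv2.inRange(hsv,(0,120,60),(15,255,255)); m[:,:360]=0
k=max(cv2.findContours(m,0,1)[0],key=cv2.contourArea); print('bar',cv2.minAreaRect(plane(c,k.reshape(-1,2),.013)[:,:2].astype(np.float32)*1000))
P=cloud(c)*1000; mm=m>0; print(np.nanpercentile(P[mm][:,2],[10,50,90]))
w=cap('wrist'); cv2.imwrite('pics/w3.png',w['image'][:,:,::-1])
Q=cloud(w)*1000
m=(Q[...,2]>62)&(Q[...,2]<118)&(abs(Q[...,0]-590)<30)&(Q[...,1]>240)&(Q[...,1]<325)
for y0 in range(252,320,8):
  X=Q[m&(abs(Q[...,1]-y0)<2)]
  if len(X)>3: print(y0,len(X),'x',np.percentile(X[:,0],[2,98]).round(1),'zmax',np.percentile(X[:,2],98).round(1))
E
```

```text
t 9.8 tcp [589.8 285.6 158.6] z [ 0.001  0.002 -1.   ] yaw_x 90.2 yaw_y 0.2 gap 55.2 grip 0.0 F [-0.4 -0.5 -0.6] q [ 19.  28.   8.  70.   0. 109.]
bar ((495.8733215332031, -191.24806213378906), (25.592487335205078, 223.61868286132812), 84.24346923828125)
[ 3.13700014 11.9978688  14.82447531]
252 19 x [584.  596.8] zmax 65.3
260 65 x [579.2 604. ] zmax 76.9
268 82 x [578.  605.3] zmax 88.2
276 95 x [577.9 604.1] zmax 99.3
284 116 x [577.6 604.8] zmax 110.5
292 361 x [576.9 603.7] zmax 110.3
300 373 x [576.  605.4] zmax 107.5
308 266 x [579.7 601.3] zmax 98.9
```

View pics/w3.png

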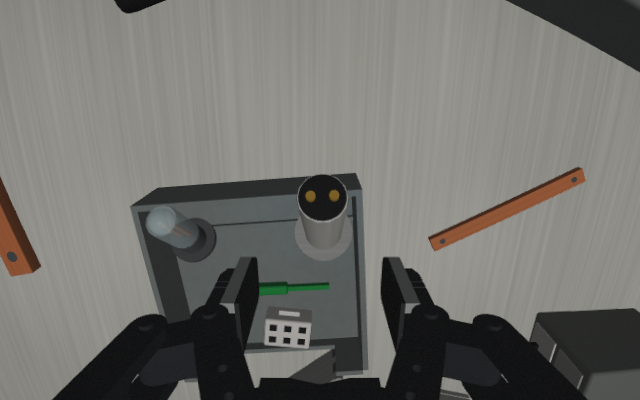

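The wrist view shows the can unchanged, top at (322,197), between the fingers. The bar lies centred on the mat. I'll go down on the can.

>>> {"op": "step_arm", "data": {
  "deltas": [
    [1,-5.5,-25,0,0,0,0.3],
    [0,0,-30,0,0,0,0.3],
    [0,0,-25,0,0,0,0.3],
    [0,0,-15,0,0,0,0.3],
    [0,0,-7,0,0,0,0.3]
  ],
  "newtons": 100
}}

```text
clock: 10.4
tcp_pos: [0.5895, 0.2727, 0.0549]
orientation: [-0.001, 0.707, 0.707, -0.001]
wrist_force: [0.2, -1.3, 0.2]
finger_gap: 0.0558
grip_force: 0.0
```

>>> {"op": "step_arm", "data": {
  "deltas": [
    [0,0,0,0,0,0,0],
    [0,0,0,0,0,0,-1],
    [0,0,0,0,0,0,-1],
    [0,0,0,0,0,0,-1],
    [0,0,0,0,0,0,-1]
  ]
}}

```text
clock: 10.9
tcp_pos: [0.5916, 0.2747, 0.0577]
orientation: [0.001, 0.707, 0.707, 0.001]
wrist_force: [0.3, -2.2, 4.3]
finger_gap: 0.0297
grip_force: 98.8
```

>>> {"op": "step_arm", "data": {
  "deltas": [
    [0,0,0,0,0,0,-1],
    [0,0,5,0,0,0,-1],
    [0,0,10,0,0,0,-1],
    [0,0,20,0,0,0,-1],
    [0,0,25,0,0,0,-1]
  ]
}}

```text
clock: 11.4
tcp_pos: [0.5891, 0.275, 0.1157]
orientation: [-0.001, 0.707, 0.708, -0.001]
wrist_force: [0.8, -0.1, -3.2]
finger_gap: 0.0296
grip_force: 98.7
```

>>> {"op": "step_arm", "data": {
  "deltas": [
    [0,0,25,0,0,0,-1],
    [0,0,25,0,0,0,-1],
    [0,0,20,0,0,0,-1],
    [0,0,0,0,0,0,-1]
  ]
}}

```text
clock: 11.8
tcp_pos: [0.592, 0.2759, 0.19]
orientation: [0.001, 0.707, 0.708, 0.003]
wrist_force: [0.2, -0.3, -2.1]
finger_gap: 0.0296
grip_force: 98.7
```

```bash
python3 - <<'E'
from h import *
st()
c=cap('side'); cv2.imwrite('pics/s4.png',cv2.resize(c['image'][120:280,200:400,::-1],None,fx=3,fy=3))
E
```

```text
t 11.8 tcp [592.  275.9 190. ] z [ 0.005  0.002 -1.   ] yaw_x 90.1 yaw_y 0.1 gap 29.6 grip 98.7 F [ 0.2 -0.3 -2.1] q [ 18.  27.  11.  73.   0. 108.]
```

View pics/s4.png

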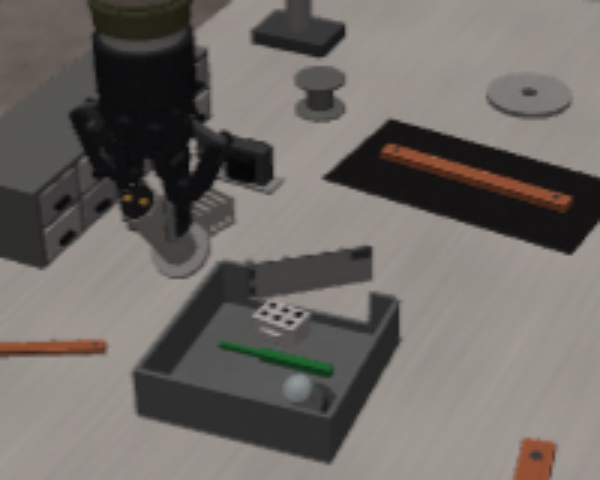

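The side view shows the can held leaning and clear of the tray, the neon and other parts in place, and the bar on the mat. Carry it and turn it upright by +35° about world x.

>>> {"op": "step_arm", "data": {
  "deltas": [
    [-4,-20,0,0,0,0,-1],
    [-6,-35,0,2.5,0,0,-1],
    [-6,-44,0,2.5,0,0,-1],
    [-6,-44,0,2.5,0,0,-1],
    [-6,-44,0,2.5,0,0,-1]
  ]
}}

```text
clock: 12.35
tcp_pos: [0.561, 0.087, 0.1846]
orientation: [-0.063, 0.704, 0.705, 0.062]
wrist_force: [1.1, -1.2, -1.9]
finger_gap: 0.0294
grip_force: 98.8
```

>>> {"op": "step_arm", "data": {
  "deltas": [
    [-6,-44,0,2.5,0,0,-1],
    [-6,-44,0,2.5,0,0,-1],
    [-6,-44,0,2.5,0,0,-1],
    [-6,-44,0,2.5,0,0,-1],
    [-6,-44,0,2.5,0,0,-1]
  ]
}}

```text
clock: 12.85
tcp_pos: [0.5314, -0.1332, 0.185]
orientation: [-0.139, 0.693, 0.694, 0.139]
wrist_force: [0.8, -0.6, -1.6]
finger_gap: 0.029
grip_force: 98.8
```

>>> {"op": "step_arm", "data": {
  "deltas": [
    [-6,-44,0,2.5,0,0,-1],
    [-6,-44,0,2.5,0,0,-1],
    [-6,-44,0,2.5,0,0,-1],
    [-6,-44,0,2.5,0,0,-1],
    [-4,-44,-20,2.5,0,0,-1]
  ]
}}

```text
clock: 13.35
tcp_pos: [0.5044, -0.3542, 0.1671]
orientation: [-0.212, 0.674, 0.675, 0.214]
wrist_force: [-0.3, -0.9, -1.2]
finger_gap: 0.0291
grip_force: 98.9
```

>>> {"op": "step_arm", "data": {
  "deltas": [
    [0,-38,-20,0,0,0,-1],
    [0,0,-30,0,0,0,-1],
    [0,0,0,0,0,0,-1],
    [0,0,0,0,0,0,-1]
  ]
}}

```text
clock: 13.75
tcp_pos: [0.504, -0.3886, 0.1152]
orientation: [-0.215, 0.674, 0.674, 0.213]
wrist_force: [-0.5, 0.3, -1.6]
finger_gap: 0.0293
grip_force: 99.0
```

```bash
python3 - <<'E'
from h import *
st()
c=cap('side'); cv2.imwrite('pics/s5.png',cv2.resize(c['image'][90:220,290:460,::-1],None,fx=4,fy=4))
c2=cap('top'); cv2.imwrite('pics/t5.png',cv2.resize(c2['image'][150:270,420:570,::-1],None,fx=4,fy=4))
E
```

```text
t 13.75 tcp [ 504.  -388.6  115.2] z [-0.002  0.577 -0.817] yaw_x 90.0 yaw_y 0.1 gap 29.3 grip 99.0 F [-0.5  0.3 -1.6] q [-54.  53.  36. 103.  20.  31.]
```

View pics/s5.png

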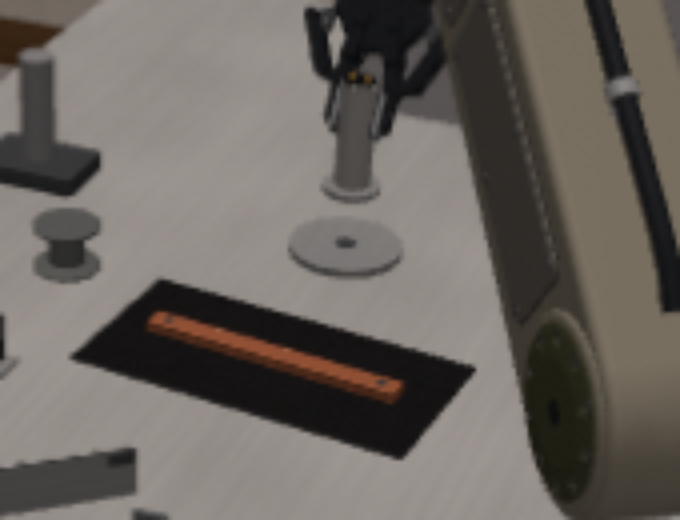

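The side view shows the can nearly upright above the plate: can foot at (352,188), plate at (346,245). I'll measure the tilt from depth.

```bash
python3 - <<'E'
from h import *
c=load('side'); P=cloud(c)*1000; im=c['image']
m=(abs(P[...,0]-505)<32)&(abs(P[...,1]+393)<35)&(P[...,2]>25)&(P[...,2]<185)
m&=(im.min(2)>60)
X=P[m]; print(len(X),X.min(0).round(),X.max(0).round())
for z in range(52,175,8):
  s=X[abs(X[:,2]-z)<4]
  if len(s)>8: print(z,len(s),'x',np.percentile(s[:,0],[3,97]).round(1),'y',np.percentile(s[:,1],[3,50,97]).round(1))
# vertical in the image: project predicted axis vs vertical through can
Rt=np.linalg.inv(c['world_from_camera'])
def proj(p): return cv2.projectPoints(np.array(p,float),cv2.Rodrigues(Rt[:3,:3])[0],Rt[:3,3],c['K'],c['dist_coeffs'])[0].reshape(-1,2)
q=(proj([[.505,-.395,.063],[.505,-.395,.166]])-[290,90])*4; print('vertical in crop',q.round(0).tolist())
E
```

```text
328 [ 474. -424.   59.] [ 537. -366.  171.]
68 55 x [482.8 528.3] y [-409.4 -380.3 -367.5]
76 26 x [487.1 522.4] y [-392.5 -383.3 -376.6]
84 18 x [489.8 518.8] y [-396.4 -384.2 -376. ]
92 16 x [490.9 515.6] y [-389.7 -381.8 -374.3]
100 22 x [489.2 514.5] y [-391.9 -382.1 -371.6]
108 20 x [489.6 516.2] y [-393.2 -383.2 -375.9]
116 18 x [493.1 517.7] y [-387.  -381.8 -373.2]
124 18 x [489.  527.4] y [-387.9 -381.7 -375.2]
132 30 x [482.7 532.1] y [-401.  -382.8 -374.8]
140 31 x [485.4 526.4] y [-401.4 -384.5 -377. ]
148 28 x [483.7 526.6] y [-400.4 -383.2 -374.8]
156 21 x [488.1 523.7] y [-402.2 -382.  -372.4]
164 19 x [481.9 525.6] y [-421.9 -382.6 -375.4]
vertical in crop [[350.0, 188.0], [358.0, 77.0]]
```

>>> {"op": "step_arm", "data": {
  "deltas": [
    [1,-2,-20,0,0,0,-1],
    [0,0,-18,0,0,0,-1],
    [0,0,-9,0,0,0,-1],
    [0,0,-4,0,0,0,-1],
    [0,0,0,0,0,0,-1]
  ]
}}

```text
clock: 14.35
tcp_pos: [0.5059, -0.3917, 0.0663]
orientation: [-0.212, 0.674, 0.675, 0.213]
wrist_force: [0.1, -0.5, -1.9]
finger_gap: 0.0296
grip_force: 99.0
```

>>> {"op": "step_arm", "data": {
  "deltas": [
    [0,0,-1.5,0,0,0,-1],
    [0,0,-1,0,0,0,-1],
    [0,0,0,0,0,0,-1]
  ]
}}

```text
clock: 14.65
tcp_pos: [0.5057, -0.3923, 0.0632]
orientation: [-0.212, 0.674, 0.675, 0.213]
wrist_force: [-0.2, 0.6, -1.5]
finger_gap: 0.0295
grip_force: 99.0
```

>>> {"op": "step_arm", "data": {
  "deltas": [
    [0,0,-1,0,0,0,-1],
    [0,0,-1,0,0,0,-1],
    [0,0,0,0,0,0,-1]
  ]
}}

```text
clock: 14.95
tcp_pos: [0.5056, -0.3922, 0.0611]
orientation: [-0.212, 0.674, 0.675, 0.213]
wrist_force: [-0.3, -0.9, -0.1]
finger_gap: 0.0292
grip_force: 99.6
```

>>> {"op": "step_arm", "data": {
  "deltas": [
    [0,0,-1,0,0,0,-1],
    [0,0,0,0,0,0,-1]
  ]
}}

```text
clock: 15.15
tcp_pos: [0.5056, -0.3923, 0.0611]
orientation: [-0.212, 0.674, 0.675, 0.213]
wrist_force: [-0.3, -0.6, 4.7]
finger_gap: 0.0291
grip_force: 99.9
```

>>> {"op": "step_arm", "data": {
  "deltas": [
    [0,0,0,0,0,0,-0.1],
    [0,0,0,0,0,0,0.2],
    [0,0,0,0,0,0,0.4],
    [0,-6,8,0,0,0,0.4],
    [0,-12,16,0,0,0,0.4]
  ]
}}

```text
clock: 15.65
tcp_pos: [0.5053, -0.4088, 0.0829]
orientation: [-0.214, 0.674, 0.675, 0.213]
wrist_force: [1.4, -0.2, -0.5]
finger_gap: 0.0597
grip_force: 0.0
```

>>> {"op": "step_arm", "data": {
  "deltas": [
    [0,-20,29,0,0,0,0.4],
    [0,-23,32,0,0,0,0.4],
    [0,-23,32,0,0,0,0.4],
    [0,0,40,0,0,0,0.4],
    [0,0,0,0,0,0,-1]
  ]
}}

```text
clock: 16.15
tcp_pos: [0.4638, -0.4405, 0.2441]
orientation: [-0.232, 0.668, 0.669, 0.228]
wrist_force: [1.6, 0.0, 0.1]
finger_gap: 0.047
grip_force: 0.0
```

```bash
python3 - <<'E'
from h import *
st()
c=cap('side'); P=cloud(c)*1000
m=(abs(P[...,0]-505)<40)&(abs(P[...,1]+393)<40)&(P[...,2]>18)&(P[...,2]<125)
X=P[m]
for z in range(24,120,12):
  s=X[abs(X[:,2]-z)<6]
  if len(s)>8: print(z,len(s),'x',np.percentile(s[:,0],[3,97]).round(1),'y',np.percentile(s[:,1],[3,50,97]).round(1))
f=P[(abs(P[...,0]-505)<40)&(abs(P[...,1]+393)<40)&(P[...,2]>11)&(P[...,2]<16)]; print('flange',f.min(0).round(),f.max(0).round())
a=c['image'][90:220,290:460,::-1]; b=c['image'][190:280,230:350,::-1]
cv2.imwrite('pics/s6.png',cv2.resize(a,None,fx=4,fy=4))
# gate in side cloud
m=(P[...,2]>25)&(P[...,2]<52)&(P[...,1]<100)&(P[...,1]>0)&(P[...,0]>440)&(P[...,0]<640); G=P[m]; i=G[:,1].argsort(); print('gate',G[i][:4].round(0).tolist(),G[i][-30:].mean(0).round(0))
E
```

```text
t 16.15 tcp [ 463.8 -440.5  244.1] z [-0.007  0.615 -0.788] yaw_x 90.0 yaw_y 0.2 gap 47.0 grip 0.0 F [1.6 0.  0.1] q [-59.  63.  72. 134.  18.  25.]
24 28 x [492.2 521.2] y [-394.7 -387.8 -379.7]
36 31 x [493.1 521.7] y [-394.1 -386.8 -380.2]
48 27 x [493.2 519.2] y [-403.5 -389.2 -381. ]
60 30 x [491.8 520. ] y [-396.7 -387.8 -379.6]
72 27 x [494.  521.4] y [-399.8 -386.4 -379.9]
84 32 x [492.2 522.2] y [-404.1 -388.4 -379.5]
96 32 x [493.  518.9] y [-401.2 -387.1 -380.7]
108 43 x [491.9 520.4] y [-409.3 -390.6 -381.9]
flange [ 468. -422.   11.] [ 543. -364.   16.]
gate [[520.0, 25.0, 31.0], [520.0, 26.0, 27.0], [523.0, 26.0, 27.0], [519.0, 27.0, 49.0]] [522.  99.  41.]
```

View pics/s6.png

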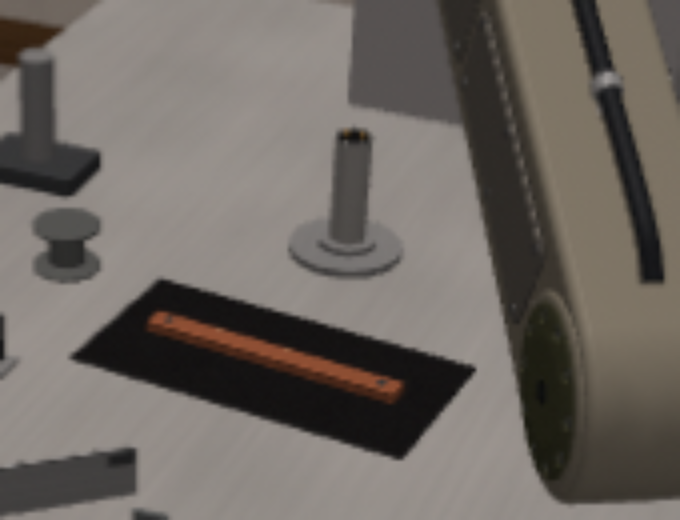

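The can stands upright near the plate's centre and the bar lies flat on the mat. I'll swing the tool back to vertical and head for the gate, fingers shut.

>>> {"op": "step_arm", "data": {
  "deltas": [
    [0,0,0,-7.5,0,0,-1],
    [0,10,0,-7.5,0,0,-1],
    [0,30,0,-7.5,0,0,-1],
    [0,40,0,-7.5,0,0,-1],
    [5,40,0,-5,0,0,-1]
  ]
}}

```text
clock: 16.7
tcp_pos: [0.4727, -0.3346, 0.2455]
orientation: [-0.061, 0.704, 0.706, 0.053]
wrist_force: [0.7, 0.7, 1.0]
finger_gap: 0.0001
grip_force: 0.0
```

```bash
python3 -c "
from h import *
st()"
```

```text
t 16.7 tcp [ 472.7 -334.6  245.5] z [-0.012  0.161 -0.987] yaw_x 90.1 yaw_y 0.2 gap 0.1 grip 0.0 F [0.7 0.7 1. ] q [-46.  24.  13.  86.   6.  43.]
```

>>> {"op": "step_arm", "data": {
  "deltas": [
    [10,39,0,-3,0,1,-1],
    [10,39,0,-3,0,1,-1],
    [10,39,0,-3.2,0,1,-1],
    [10,39,0,0,0,1,-1],
    [10,39,-20,0,0,1,-1]
  ]
}}

```text
clock: 17.2
tcp_pos: [0.5246, -0.1388, 0.2278]
orientation: [-0.006, 0.674, 0.739, -0.003]
wrist_force: [1.3, -0.2, -0.4]
finger_gap: -0.0001
grip_force: 0.0
```

>>> {"op": "step_arm", "data": {
  "deltas": [
    [10,39,-25,0,0,0,-1],
    [10,39,-25,0,0,0,-1],
    [12,39,-25,0,0,0,-1],
    [10,35,0,0,0,0,-1],
    [0,0,0,0,0,0,-1]
  ]
}}

```text
clock: 17.7
tcp_pos: [0.5648, 0.0157, 0.1488]
orientation: [-0.01, 0.673, 0.74, -0.004]
wrist_force: [-0.3, -0.3, -0.1]
finger_gap: 0.0001
grip_force: 0.0
```

```bash
python3 -c "
from h import *
st()"
```

```text
t 17.7 tcp [564.8  15.7 148.8] z [-0.021  0.007 -1.   ] yaw_x 95.5 yaw_y 5.5 gap 0.1 grip 0.0 F [-0.3 -0.3 -0.1] q [-7. 20. -6. 65.  0. 78.]
```

>>> {"op": "step_arm", "data": {
  "deltas": [
    [3,0,-35,0,0,0,-1],
    [0,0,-40,0,0,0,-1],
    [0,0,-35,0,0,0,-1],
    [0,0,-14,0,0,0,-1],
    [0,0,0,0,0,0,-1]
  ]
}}

```text
clock: 18.2
tcp_pos: [0.5657, 0.011, 0.0235]
orientation: [-0.011, 0.675, 0.738, -0.006]
wrist_force: [0.2, 0.3, -0.2]
finger_gap: 0.0
grip_force: 0.0
```

>>> {"op": "step_arm", "data": {
  "deltas": [
    [-9,11,0,0,0,0,-1],
    [-9,11,0,0,0,0,-1],
    [-8,9,0,0,0,0,-1],
    [-8,9,0,0,0,0,-1],
    [-4,7,0,0,0,0,-1]
  ]
}}

```text
clock: 18.7
tcp_pos: [0.529, 0.0593, 0.0263]
orientation: [-0.009, 0.674, 0.738, -0.004]
wrist_force: [0.2, -0.1, 0.5]
finger_gap: 0.0001
grip_force: 0.2
```

>>> {"op": "step_arm", "data": {
  "deltas": [
    [-3,6,0,0,0,0,-1],
    [-3,6,0,0,0,0,-1],
    [-1,4,0,0,0,0,-1],
    [0,0,0,0,0,0,-1]
  ]
}}

```text
clock: 19.1
tcp_pos: [0.5227, 0.0747, 0.0255]
orientation: [-0.009, 0.675, 0.738, -0.005]
wrist_force: [0.2, -0.1, -0.4]
finger_gap: -0.0001
grip_force: 0.0
```

```bash
cat > gate.py <<'E'
from h import *
st()
for n in('side','top'):
  P=cloud(cap(n))*1000
  a=np.radians(5);R=np.array([[np.cos(a),-np.sin(a)],[np.sin(a),np.cos(a)]])
  T=(P[...,:2]-[537,192])@R
  m=(P[...,2]>30)&(P[...,2]<52)&(T[...,0]>-62)&(T[...,0]<60)&(T[...,1]<-70)&(T[...,1]>-150)
  for x in range(-60,60,15):
    s=T[m&(abs(T[...,0]-x)<7.5)]
    if len(s)>1: print(n,x,len(s),np.percentile(s[:,1],[5,50,95]).round(1))
E
python3 gate.py
```

```text
t 19.1 tcp [522.7  74.7  25.5] z [-0.02   0.006 -1.   ] yaw_x 95.2 yaw_y 5.2 gap -0.1 grip 0.0 F [ 0.2 -0.1 -0.4] q [ -1.  23. -22.  47.   0.  84.]
side -60 11 [-104.3  -87.6  -81.9]
side -45 30 [-105.5 -103.2  -99.5]
side -30 46 [-118.5 -102.7  -97.8]
side -15 41 [-109.3 -100.9  -95.7]
side 0 30 [-101.   -98.7  -96.1]
side 15 30 [-100.6  -97.5  -93.2]
side 30 29 [-99.9 -95.6 -92.3]
side 45 29 [-97.9 -94.4 -90.7]
```

>>> {"op": "step_arm", "data": {
  "deltas": [
    [0,4,0,0,0,0,-1],
    [0,3,0,0,0,0,-1],
    [0,2,0,0,0,0,-1],
    [0,0,0,0,0,0,-1]
  ]
}}

```text
clock: 19.6
tcp_pos: [0.5229, 0.0834, 0.0255]
orientation: [-0.009, 0.675, 0.738, -0.004]
wrist_force: [-0.1, -0.3, -0.4]
finger_gap: 0.0001
grip_force: 0.0
```

```bash
python3 gate.py
```

```text
t 19.6 tcp [522.9  83.4  25.5] z [-0.02   0.006 -1.   ] yaw_x 95.1 yaw_y 5.1 gap 0.1 grip 0.0 F [-0.1 -0.3 -0.4] q [  0.  23. -22.  47.   0.  85.]
side -60 17 [-93.8 -88.2 -82.1]
side -45 30 [-97.4 -92.  -89.2]
side -30 46 [-111.4  -95.1  -89.9]
side -15 32 [-100.6  -94.   -89.5]
side 0 29 [-97.1 -93.3 -89.2]
side 15 28 [-97.  -93.9 -91. ]
side 30 31 [-97.5 -93.1 -89.7]
side 45 28 [-98.9 -93.9 -89.7]
```

>>> {"op": "step_arm", "data": {
  "deltas": [
    [0,2,0,0,0,0,-1],
    [0,1,0,0,0,0,-1],
    [0,0,0,0,0,0,-1]
  ]
}}

```text
clock: 20.0
tcp_pos: [0.523, 0.0836, 0.0256]
orientation: [-0.007, 0.675, 0.737, -0.007]
wrist_force: [-0.8, -10.0, -0.0]
finger_gap: -0.0005
grip_force: 4.7
```

The gate has met its stop: the tool no longer advances and reads 10 N. I'll back off, lift and verify.

>>> {"op": "step_arm", "data": {
  "deltas": [
    [0,-8,0,0,0,0,-1],
    [0,-20,0,0,0,0,-1],
    [0,-20,30,0,0,0,-1],
    [0,-20,50,0,0,0,-1],
    [0,-20,50,0,0,0,-1]
  ]
}}

```text
clock: 20.5
tcp_pos: [0.522, 0.0005, 0.1492]
orientation: [-0.01, 0.675, 0.738, -0.005]
wrist_force: [1.2, 0.2, 0.6]
finger_gap: 0.0003
grip_force: 0.0
```

>>> {"op": "step_arm", "data": {
  "deltas": [
    [0,0,40,0,0,0,-1],
    [0,0,0,0,0,0,-1],
    [0,0,0,0,0,0,-1]
  ]
}}

```text
clock: 20.8
tcp_pos: [0.5238, 0.0008, 0.1895]
orientation: [-0.008, 0.675, 0.738, -0.003]
wrist_force: [-0.6, 0.9, -0.5]
finger_gap: -0.0001
grip_force: 0.0
```

```bash
python3 gate.py; python3 - <<'E'
from h import *
c=cap('side'); cv2.imwrite('pics/end.png',cv2.resize(c['image'][110:280,200:420,::-1],None,fx=3.5,fy=3.5))
E
```

```text
t 20.8 tcp [523.8   0.8 189.5] z [-0.017  0.006 -1.   ] yaw_x 95.1 yaw_y 5.1 gap -0.1 grip 0.0 F [-0.6  0.9 -0.5] q [-9. 14. -9. 68.  0. 76.]
side -60 16 [-94.6 -88.4 -82.4]
side -45 31 [-96.5 -92.4 -88.2]
side -30 30 [-96.  -91.9 -89.6]
side -15 31 [-96.6 -93.5 -90. ]
side 0 30 [-97.2 -93.9 -90.9]
side 15 28 [-97.5 -93.1 -89.5]
side 30 27 [-98.2 -94.  -89.7]
side 45 30 [-96.7 -93.9 -89.7]
top -45 7 [-95.1 -92.2 -91.8]
top -30 12 [-95.9 -94.4 -92.8]
top -15 9 [-96.  -94.6 -93.9]
top 0 8 [-95.7 -95.2 -93.2]
top 15 11 [-96.2 -94.4 -93.6]
top 30 9 [-96.2 -95.1 -80.2]
top 45 10 [-96.3 -95.7 -93.4]
```

View pics/end.png

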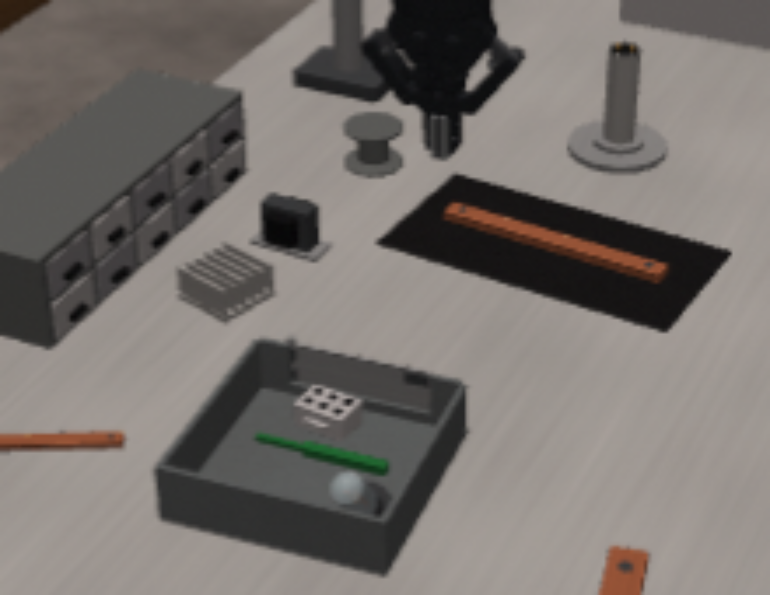

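The final view shows the gate shut at (355,375), the can upright on the plate at (618,100), the bar on the mat at (555,242), and nothing else moved.

```bash
python3 -c "
from workcell import *
print(hand_in())"
```

```text
the job is handed in; nothing more can be done
None
```

The job is handed in at about 21 s of the 72 s allowed, no verdict returned: by the last camera check the bar lies flat on the mat, the can stands upright on the plate, the gate is shut and everything else looked in place.

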